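# Fit the tee handle and press the glued phone

## Robot

A 6-joint arm with a two-finger parallel gripper is mounted at the origin on a cart in front of the work surface, level with it; the furniture and walls round the work are solid. World frame = base frame: x ahead of the robot, y to its left, z up, the work surface at z = 0. Lengths are in mm, angles in rad, forces in N, time in s.
With the tool pointing down it reaches from about 325 to 900 mm from the base axis. Payload 6.1 kg.
Tool frame: the origin (TCP) lies midway between the tips of the shut fingers; the grasp point (between the pads) lies 19 mm behind it; z points along the fingers, y is the line along which they close (so a half turn about z gives the same grasp; the last joint's range is limited). The gripper opens to 85 mm and grips with 20 to 120 N. Pads are 22 mm wide; open, the fingers measure 114 mm over their backs; the gripper's body (76 mm by 85 mm) begins 54 mm behind the grasp point. The pads swing forward as they close: fully open they stand 13 mm farther back than shut.
Start: joints at [1.094, 0.22, 1.526, -0, 1.395, -0.126], TCP at [214.779, 586.929, 231.3] pointing down, gripper open.
Joint ranges: [-2.98, 2.98], [-0.91, 2.08], [0.09, 2.57], [-1.24, 4.39], [0.2, 2.65], [-2.68, 2.68]. Speed limits (rad/s): [2.57, 2.57, 3.01, 3.14, 3.14, 3.14].

## Interface

Orientations are given as a 3x3 rotation matrix whose columns are the frame's x, y, z axes.
In Python, from cell import robot, imaging, job_done gives the robot as it stands (robot), with the cameras (imaging) and the job as plain functions.
- The arm moves only by the shell command python3 inch.py 'ROWS' [FORCE]. ROWS is a JSON list of rows, 1 to 8 of them, each written [opening, [dx, dy, dz], turn]: the opening from 0.0 (shut) to 1.0 (fully open), then dx, dy, dz in fractions of the full range, 1 being 600 mm, then a turn about the tool's z in normalised numbers (1 is pi/2 rad); each row is the pose to reach, as a shift and turn from the pose commanded when the command began, along the tool's axes at that moment; what a row does not reach only later rows make up. A row lasts 1/12 s, in which the tool goes at most 41.7 mm and 0.125 rad, less where a joint would pass 70% of its speed; a pose out of reach is approached as far as the arm can. The fingers move at their own pace and stop on an object; FORCE is the grip in N (left out, the last holds). Time passes only in rows, so rows that do not move let the fingers close. It prints the time, the measured TCP pose, the force, the opening and the grip force at its end. A shift or turn number past 1, either way, is cut back to 1. Input that does not fit is refused with a message, and nothing moves.
- robot.sense(): the state, without advancing time (a new reading comes with each control period).
- imaging.read_camera(name): name is "scene" or "top" or "wrist"; returns the picture (384x512x3 uint8, blue, green, red); there is no depth.
- imaging.calibration(name): a dict with "camera_matrix" (3x3 intrinsics, pixels), "world_to_cam" (4x4, takes a point from world to camera coordinates). Camera axes: x right, y down, z forward; pixel columns grow to the right and rows downward; lengths in mm; the calibration is good to about 2 mm. A picture is of the moment at which its call begins: read the wrist's pose just before it. calibration takes no time and is no camera call; for the wrist camera it gives the pose at the moment of the call.
- job_done(): hands the job in; it is judged then, once.
The state is a dict: "t": time; "joints": joint angles; "dq": joint speeds; "tau": joint torques, N m; "tcp_pos": TCP position; "tool_rot": TCP orientation; "contact_force": force on the tool from outside, world axes, zero at the start; "torque": the same for the moment, N m; "width": opening from 0.0 (shut) to 1.0 (fully open); "finger_force": force on a finger pad.
Only numpy, scipy, OpenCV 4.12 (cv2) and the standard library are available. Lean on these libraries where they do the work, as an engineer would, in place of code of your own. Each camera call takes 0.05 s, during which the arm holds its last target. There are 200 camera calls.

## Task

A freshly glued phone is lying in the small screw press, but the press's tee handle has been left lying on the bench. Stand the handle up, fit its square socket over the square end of the press screw, feeling for the flats until it drops fully home, then wind it clockwise until the sprung plate presses firmly on the phone. Leave the handle standing on the screw and do not disturb the phone or the other things on the bench.

Things in the scene. Friction and masses are not known exactly. Their poses are not given: they have to be found in the camera images.
- tee_handle: Loose black steel tee handle, 0.16 kg; lies on the bench at first, stem and bar level, origin 15 mm up; stands by itself on its foot. Origin: centre of its foot (the square socket's mouth); +z along the stem to the head, x along the bar. Socket block 30x30 mm from z=0 to 30, square bore 15.5 mm wide, 29 mm deep, flats along x and y; square stem 22x22 mm from z=30 to 80 mm.
- tee_head (a point): Centre of the handle's square head, 30x30x28 mm, from z=80 to 108 mm of the handle (this point at 94), axes as the handle. A 10 mm cross bar runs through it along x at z=93 mm, with black grips 17 mm thick out to x=+-64 mm. Its faces at y=+-15 mm are clear: fingers can come down along the stem. The bench within 60 mm of the lying handle is clear.
- press: Small screw press fixed to the bench: grey base 150 mm (x) by 164 mm (y), two columns at y = +-64 mm, blue crosshead 46 mm by 160 mm whose top is at z = 90 mm; the dome nuts on the columns reach z = 106 mm. Origin: centre of the base's underside, z up. The vertical screw passes through the crosshead at x = y = 0.
- screw_seat (a point): Centre of the top of the screw's round shoulder (32 mm wide), 100 to 108 mm up; the handle's foot rests on it when fully home. It goes down with the screw; its axes stay with the press. Clockwise from above the screw goes down 24 mm a turn (3.8 mm per rad) and stays where left. It takes 0.12 N m to turn, starts 0 to 0.9 rad from its upper end and meets a hard stop 2.2 rad from there.
- square_top (a point): Top of the screw's square end, 22 mm above the seat: 14 mm wide, upper 3 mm tapered to 9 mm. Axes shown are the press's: the square's own angle is NOT measured and differs each time. A socket pressed on lightly (5 to 8 N) stops with its foot 17 to 22 mm above the seat; turned, it bites within a quarter turn, then drags the screw along; ease the turn back a little under the push and it drops.
- pressure_plate: Aluminium plate 98x58 mm with black rubber facing, hung by springs 72 mm below the seat. Origin: centre of the facing's underside. Goes down with the screw without turning; once on the phone it stays and the seat comes nearer to it as the springs squeeze: about 5 N at first touch, 3 N more per mm (per 0.26 rad of winding). At the screw's stop it is some 15 N; the stop is safe for the phone.
- press_phone: The glued phone, black with a white rim, 95x51x11 mm, lying loose on the press's rubber bed under the plate, long side along the press's x. Origin: centre of its underside, 20 mm above the bench; its top is at 31 mm.
- phone_orange: Bystander: black phone with an orange edge, 114x59x11 mm, loose. Origin: centre of its underside.
- solder_spool: Bystander: spool of solder with blue flanges, 62 mm diameter, 44 mm high, loose. Origin: centre of its underside.
- tape_roll: Bystander: roll of black tape, 50 mm diameter, 25 mm high, loose. Origin: centre of its underside.
- battery: Bystander: flat phone battery, 34x50x9 mm, loose. Origin: centre of its underside.
- shield_frame: Bystander: perforated tin shield plate, 32x40x9 mm, loose. Origin: centre of its underside.
- red_screwdriver: Bystander: small red screwdriver, 94 mm long, 11 mm thick, loose. Origin: centre of its underside.

How it is judged:
By the outcome, as a careful person would: the job done as asked, in the order asked, and still so for the second after the job is handed in, with the robot touching nothing.
It also fails if it takes over 61 s, if anything falls off the work surface, if the arm or the gripper's body presses on something with over 40 N, if the wrist force passes 120 N, or if a joint passes its speed limit or range.

## Working session

There is one attempt and no reset: what is moved stays moved. The work goes in short steps, Python scripts to look and compute and a shell command to move; the robot and the scene stay as the last step left them, time stands still between calls to the robot, and variables do not carry over. Pictures are saved under pics/ and viewed, at most 10 in all, crops included, and the job is handed in when it is done.

```bash
ls; mkdir -p pics; python3 - <<'E'
from cell import robot, imaging, job_done
import cv2,numpy as np
s=robot.sense();print(s)
for n in ("scene","top","wrist"):
    c=imaging.calibration(n);im=imaging.read_camera(n);cv2.imwrite(f"pics/{n}0.png",im)
    print(n,np.round(c["camera_matrix"],1).tolist(),np.round(c["world_to_cam"],3).tolist())
a=cv2.imread("pics/scene0.png");b=cv2.imread("pics/top0.png")
E
```

```text
cell.py
inch.py
pics
{'t': 0.0, 'joints': array([ 1.09387847e+00,  2.21238679e-01,  1.52759745e+00,  1.52397178e-05,
        1.39468465e+00, -1.26093071e-01]), 'dq': array([-0.00012913, -0.00038392, -0.00159325, -0.00135215, -0.00136779,
       -0.00019713]), 'tau': array([-1.44646492e-03, -4.96883333e+01, -3.89410114e+01, -2.69393659e-04,
        1.08291570e-02, -2.35099833e-05]), 'tcp_pos': array([214.5155598 , 586.40160361, 230.1986839 ]), 'tool_rot': array([[-9.39088539e-01,  3.43674130e-01, -8.98423936e-04],
       [ 3.43675208e-01,  9.39087025e-01, -1.70608887e-03],
       [ 2.57359652e-04, -1.91093454e-03, -9.99998141e-01]]), 'contact_force': array([ 0.64486582, -0.03083866, -0.2755455 ]), 'torque': array([0.00147515, 0.01381414, 0.03670343]), 'finger_force': 0.0, 'width': 0.9975275222559342}
scene [[428.5, 0.0, 264.2], [0.0, 428.5, 184.9], [0.0, 0.0, 1.0]] [[0.492, -0.871, -0.001, -295.161], [-0.524, -0.295, -0.799, 399.171], [0.695, 0.394, -0.602, 992.603], [0.0, 0.0, 0.0, 1.0]]
top [[441.6, 0.0, 253.7], [0.0, 441.6, 188.7], [0.0, 0.0, 1.0]] [[-0.009, -1.0, -0.001, 2.156], [-0.995, 0.009, -0.104, 587.936], [0.104, -0.0, -0.995, 1344.795], [0.0, 0.0, 0.0, 1.0]]
wrist [[306.1, 0.0, 256.6], [0.0, 306.1, 189.7], [0.0, 0.0, 1.0]] [[0.343, 0.939, -0.002, -623.792], [0.901, -0.329, 0.282, -37.686], [0.264, -0.099, -0.959, 379.265], [0.0, 0.0, 0.0, 1.0]]
```

View pics/top0.png

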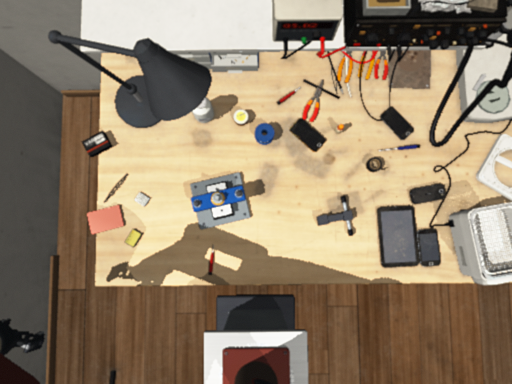

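View pics/scene0.png

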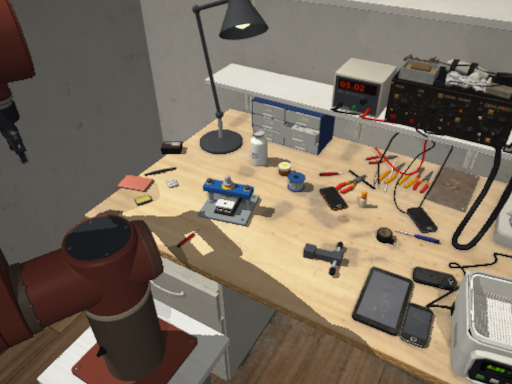

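The top view shows the handle around (320–352, 197–235), with its foot to the left, and the press around (220, 200). In the scene view the handle is at (305–345, 242–272) and the press at (230, 200). Next I'll zoom in on both.

```bash
python3 - <<'E'
import cv2,numpy as np
t=cv2.imread("pics/top0.png");s=cv2.imread("pics/scene0.png")
def crop(im,x,y):
    c=cv2.resize(im[y:y+60,x:x+80],(400,300),interpolation=cv2.INTER_CUBIC)
    for k in range(0,80,10):
        cv2.putText(c,str(x+k),(k*5,8),0,.3,(0,0,255)); cv2.line(c,(k*5,10),(k*5,16),(0,0,255))
    for k in range(0,60,10):
        cv2.putText(c,str(y+k),(0,k*5+4),0,.3,(0,0,255)); cv2.line(c,(20,k*5),(26,k*5),(0,0,255))
    return c
cv2.imwrite("pics/crops.png",np.vstack([np.hstack([crop(t,300,185),crop(t,180,170)]),np.hstack([crop(s,290,230),crop(s,190,170)])]))
E
```

```text
(no output)
```

View pics/crops.png

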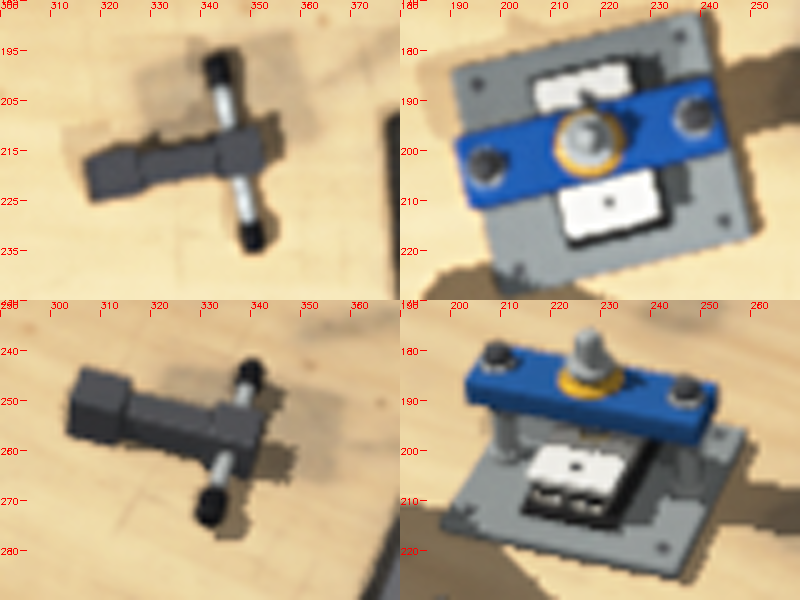

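The crops, with full-image pixels:
- **Handle, top view:** foot edge about (317.5, 220.5), grip ends about (343, 195.5) and (351, 234.5).
- **Handle, scene view:** grip ends about (340, 242) and (331.5, 274).
- **Screw top:** top view (217, 197), scene view (227, 177).

Coarse triangulation comes next.

```bash
cat > h.py <<'E'
import numpy as np,cv2
def ray(c,p):
    K=c["camera_matrix"];M=c["world_to_cam"];R=M[:3,:3]
    d=R.T@np.linalg.solve(K,[p[0],p[1],1.]);return -R.T@M[:3,3],d/np.linalg.norm(d)
def plane(c,p,z):
    o,d=ray(c,p);return o+d*(z-o[2])/d[2]
def tri(obs):
    A=np.zeros((3,3));b=np.zeros(3);rs=[ray(c,p) for c,p in obs]
    for o,d in rs:
        P=np.eye(3)-np.outer(d,d);A+=P;b+=P@o
    X=np.linalg.solve(A,b);return X,[np.linalg.norm((np.eye(3)-np.outer(d,d))@(X-o)) for o,d in rs]
def proj(c,X):
    q=np.array(c["camera_matrix"])@(np.array(c["world_to_cam"])@[*X,1])[:3];return q[:2]/q[2]
E
python3 - <<'E'
from cell import robot, imaging, job_done
from h import *
np.set_printoptions(precision=1,suppress=True)
T=imaging.calibration("top");S=imaging.calibration("scene");W=imaging.calibration("wrist")
for n,a,b in [("gripfar",(343,197),(340,243.5)),("gripnear",(350.5,233),(332,272)),("screwtop",(217,196.5),(227,177)),("nutL",(197,202.5),(209,180)),("nutR",(239,192.5),(247,187))]:
    print(n,*tri([(T,a),(S,b)]))
a,b=plane(T,(343,197),15),plane(T,(350.5,233),15);f=plane(T,(318,220.5),15)
print(a,b,(a+b)/2,f)
M=W["world_to_cam"];tcp=robot.sense();C=-M[:3,:3].T@M[:3,3]
print("cam in tool",tcp["tool_rot"].T@(C-tcp["tcp_pos"]),tcp["tool_rot"].T@M[:3,:3].T)
E
```

```text
gripfar [ 559.6 -280.5   21. ] [np.float64(1.742758156650954), np.float64(1.7427581566509671)]
gripnear [ 447.5 -301.2   19. ] [np.float64(1.4666084504035506), np.float64(1.4666084504037022)]
screwtop [554.8 105.4 127.8] [np.float64(2.461393994375971), np.float64(2.4613939943758534)]
nutL [539.7 166.  103.8] [np.float64(2.2961567888666887), np.float64(2.2961567888666656)]
nutR [568.6  42.1 102.9] [np.float64(1.7607457309243086), np.float64(1.7607457309245202)]
[ 561.  -283.3   15. ] [ 448.2 -303.4   15. ] [ 504.6 -293.4   15. ] [ 487.9 -203.    15. ]
cam in tool [  70.9   -0.  -142.7] [[ 0.  -1.  -0.3]
 [ 1.   0.  -0. ]
 [ 0.  -0.3  1. ]]
```

The rows are not in the units I measure in: shifts go in shares of 600 mm and turns go in shares of pi/2 rad. I convert before sending: -270 mm / 600 = -0.45, -180 mm / 600 = -0.3, 1 rad / 1.5708 = 0.6366.

```bash
python3 inch.py '[[1,[-0.45,-0.3,0],0.6366],[1,[-0.45,-0.3,0],0.6366],[1,[-0.45,-0.3,0],0.6366],[1,[-0.45,-0.3,0],0.6366],[1,[-0.45,-0.3,0],0.6366],[1,[-0.45,-0.3,0],0.6366],[1,[-0.45,-0.3,0],0.6366],[1,[-0.45,-0.3,0],0.6366]]' 20
cat > to.py <<'E'
import sys
from cell import robot, imaging, job_done
from h import *
np.set_printoptions(precision=3,suppress=True)
s=robot.sense();R=s["tool_rot"];t=list(map(float,sys.argv[1:4]))
d=R.T@(np.array(t)-s["tcp_pos"]);y=R[:2,1];a=np.arctan2(y[1],y[0])
print("t",s["t"],"tcp",s["tcp_pos"],"yaw",a,"delta",d,len(sys.argv)>4 and ("turn",(a-float(sys.argv[4])+np.pi)%(2*np.pi)-np.pi),"F",s["contact_force"],"T",s["torque"],"w",s["width"],"j",s["joints"])
E
python3 to.py 545 130 230 -1.395
```

```text
t: 0.82
tcp_pos: [407.6, 322.5, 231.2]
tool_rot: [[-0.211, 0.977, 0.0], [0.977, 0.211, -0.001], [-0.001, 0.0, -1.0]]
contact_force: [0.0, -0.1, -0.1]
width: 1.001
finger_force: 0.0
t 0.8167 tcp [407.61  322.542 231.165] yaw 0.21298412559023894 delta [-217.232   93.587    1.315] ('turn', np.float64(1.6079841255902387)) F [ 0.049 -0.118 -0.143] T [-0.039 -0.024  0.019] w 1.0014895294792543 j [ 0.518 -0.032  1.798 -0.001  1.376  0.305]
```

Scaled: -217 mm / 600 = -0.3617, 94 mm / 600 = 0.1567, 0.7 rad / 1.5708 = 0.4456.

```bash
python3 inch.py '[[1,[-0.3617,0.1567,0],0.4456],[1,[-0.3617,0.1567,0],0.4456],[1,[-0.3617,0.1567,0],0.4456],[1,[-0.3617,0.1567,0],0.4456],[1,[-0.3617,0.1567,0],0.4456],[1,[-0.3617,0.1567,0],0.4456]]' >/dev/null
cat > snap.py <<'E'
import sys,cv2,pickle
from cell import robot, imaging, job_done
c=imaging.calibration("wrist");im=imaging.read_camera("wrist");cv2.imwrite(f"pics/{sys.argv[1]}.png",im);pickle.dump(c,open(f"pics/{sys.argv[1]}.pkl","wb"))
E
python3 snap.py w1; python3 to.py 560 30 230 -1.395
```

```text
t 1.3667 tcp [549.199 127.336 231.06 ] yaw -0.4932906341150109 delta [-80.614  55.6     1.386] ('turn', np.float64(0.9017093658849893)) F [-0.362 -3.637 -0.383] T [-0.08   0.048  0.014] w 0.9973449554754164 j [ 0.09   0.074  1.69  -0.003  1.376  0.584]
```

Scaled: -60 mm / 600 = -0.1, 44 mm / 600 = 0.0733.

```bash
python3 inch.py '[[1,[-0.1,0.0733,0],0],[1,[-0.1,0.0733,0],0],[1,[-0.1,0.0733,0],0]]' >/dev/null
python3 snap.py w2; python3 to.py 504 -292 200 -1.395
```

```text
t 1.6667 tcp [556.993  57.833 230.88 ] yaw -0.4835875655639759 delta [-334.335  115.754   31.092] ('turn', np.float64(0.9114124344360244)) F [0.215 0.868 1.281] T [ 0.024  0.035 -0.019] w 0.9991221858717868 j [-0.037  0.067  1.698 -0.001  1.377  0.447]
```

```bash
python3 -c "
import cv2,numpy as np
a=cv2.imread('pics/w1.png');b=cv2.imread('pics/w2.png')
cv2.imwrite('pics/w12.png',np.hstack([a[:,:400],b[:,:400]]) if 0 else cv2.resize(np.hstack([a,b]),(800,300),interpolation=cv2.INTER_AREA))"
```

```text
(no output)
```

View pics/w12.png

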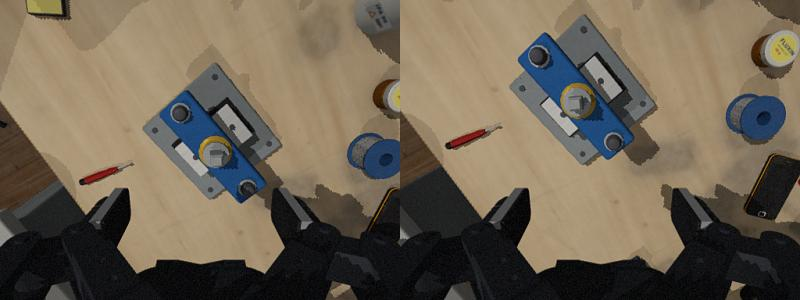

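The press is in both wrist views, with the screw near (277, 195) in w1 and (226, 128) in w2 at full resolution. I'll measure it from a zoomed crop, together with the handle.

Scaled: -334 mm / 600 = -0.5567, 116 mm / 600 = 0.1933, 0.91 rad / 1.5708 = 0.5793.

```bash
python3 inch.py '[[1,[-0.5567,0.1933,0.0333],0.5793],[1,[-0.5567,0.1933,0.0333],0.5793],[1,[-0.5567,0.1933,0.0333],0.5793],[1,[-0.5567,0.1933,0.0333],0.5793],[1,[-0.5567,0.1933,0.0333],0.5793],[1,[-0.5567,0.1933,0.0333],0.5793],[1,[-0.5567,0.1933,0.0333],0.5793],[1,[-0.5567,0.1933,0.0333],0.5793]]' >/dev/null; python3 snap.py w3; python3 to.py 475 -299 150 -1.395
```

```text
t 2.3833 tcp [ 506.625 -276.807  211.902] yaw -1.3977421136715882 delta [-34.866  16.156  62.031] ('turn', np.float64(-0.0027421136715881644)) F [-3.169 -3.966  0.655] T [-0.088  0.132  0.01 ] w 0.9993902000143229 j [-0.634  0.121  1.676 -0.004  1.343  0.765]
```

Scaled: 62 mm / 600 = 0.1033, -35 mm / 600 = -0.0583.

```bash
python3 inch.py '[[0.4,[-0.0583,0.0267,0.1033],0],[0.4,[-0.0583,0.0267,0.1033],0],[0.4,[-0.0583,0.0267,0.1033],0]]' >/dev/null; python3 snap.py w4; python3 to.py 475 -299 150 -1.395
python3 - <<'E'
import cv2,numpy as np
def crop(n,x,y,w,h):
    im=cv2.imread(f'pics/{n}.png');k=400/w;c=cv2.resize(im[y:y+h,x:x+w],(400,int(h*k)),interpolation=cv2.INTER_CUBIC)
    c=cv2.convertScaleAbs(c,alpha=1.4,beta=15)
    for u in range(0,w,20):
        cv2.putText(c,str(x+u),(int(u*k),8),0,.3,(0,0,255));cv2.line(c,(int(u*k),9),(int(u*k),14),(0,0,255))
    for u in range(0,h,20):
        cv2.putText(c,str(y+u),(0,int(u*k)+4),0,.3,(0,0,255));cv2.line(c,(20,int(u*k)),(25,int(u*k)),(0,0,255))
    return c
cv2.imwrite('pics/wc.png',np.vstack([np.hstack([crop('w1',190,100,160,120),crop('w2',140,60,160,120)]),np.hstack([crop('w3',120,20,300,225),crop('w4',120,20,300,225)])]))
E
```

```text
t 2.6833 tcp [ 474.518 -288.856  146.963] yaw -1.3909364487284117 delta [-1.355 10.048 -3.092] ('turn', np.float64(0.004063551271588306)) F [-0.021 -0.19  -0.259] T [ 0.018  0.066 -0.058] w 0.5136578479068071 j [-0.689  0.137  1.785  0.     1.227  0.702]
```

View pics/wc.png

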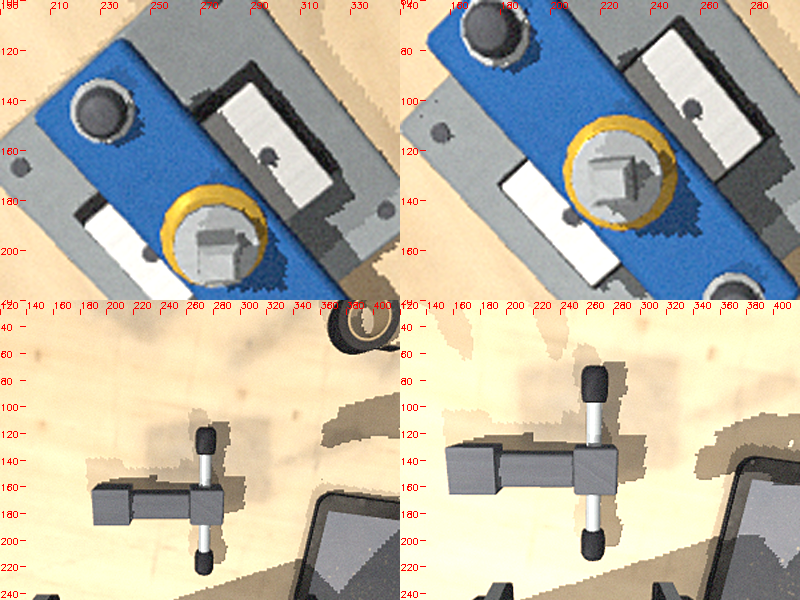

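w3 and w4 show the lying handle: bar tips at about (274, 115)/(273, 226) in w3 and (266, 69.5)/(264, 216) in w4. The screw's shoulder disc is centred at about (277.6, 196.4) in w1 and (227, 130.5) in w2, and its square looks nearly aligned with the image axes.

```bash
python3 - <<'E'
import pickle
from h import *
np.set_printoptions(precision=1,suppress=True)
w={i:pickle.load(open(f"pics/w{i}.pkl","rb")) for i in (1,2,3,4)}
P={}
for n,a,i,b,j in [("tipfar",(273.8,115.3),3,(266.3,69.5),4),("tipnear",(273,226.3),3,(264,215.8),4),("gfar",(273.8,134.8),3,(266.3,96.5),4),("gnear",(273,208.3),3,(264,192.5),4),("disc",(277.6,196.4),1,(227.2,130.4),2),("nut",(230.5,144.5),1,(178,72),2)]:
    X,r=tri([(w[i],a),(w[j],b)]);P[n]=X;print(n,X,r,plane(w[i],a,15 if n!="disc" else 104),plane(w[j],b,15 if n!="disc" else 104))
a,b=plane(w[4],(266.3,69.5),15),plane(w[4],(264,215.8),15);print((a+b)/2,np.linalg.norm(a-b),np.arctan2(*(a-b)[1::-1]))
print("foot",plane(w[3],(190,174),30),plane(w[4],(155,151),30))
for im,q in((1,[(197,232),(236,229)]),(2,[(588-400,160),(632-400,157)])):
    o=(190,100) if im==1 else (140,60)
    p=[plane(w[im],(o[0]+u/2.5,o[1]+v/2.5),124) for u,v in q];d=p[1]-p[0];print("flat",np.arctan2(d[1],d[0]),np.linalg.norm(d))
E
```

```text
tipfar [ 567.3 -278.9   13.7] [np.float64(0.33877938123585694), np.float64(0.3387793812357445)] [ 567.2 -278.5   15. ] [ 567.3 -279.1   15. ]
tipnear [ 444.7 -300.4   27.7] [np.float64(0.3305356649412988), np.float64(0.3305356649414143)] [ 439.9 -302.2   15. ] [ 439.5 -301.4   15. ]
gfar [ 546.3 -283.1    9.3] [np.float64(0.23996041272586754), np.float64(0.23996041272587929)] [ 546.7 -282.4   15. ] [ 546.3 -283.2   15. ]
gnear [ 465.3 -296.6   24.2] [np.float64(0.27931092222358683), np.float64(0.27931092222367465)] [ 462.3 -297.9   15. ] [ 462.3 -297.1   15. ]
disc [557.3 107.3 101.1] [np.float64(0.7977419096382632), np.float64(0.7977419096384085)] [558.4 108.4 104. ] [556.9 107.3 104. ]
nut [542.  169.7  92.3] [np.float64(0.21009417286863755), np.float64(0.2100941728686538)] [531.  163.1  15. ] [528.7 183.7  15. ]
[ 503.4 -290.3   15. ] 129.69708650277872 0.17229107824957207
foot [ 490.6 -199.5   30. ] [ 486.2 -198.7   30. ]
flat -0.4081647353719413 13.327103640620553
flat -0.4168596778885317 14.107801888096951
```

Scaled: -1 mm / 600 = -0.0017.

```bash
python3 to.py 475.4 -295.2 5 -1.3985; python3 inch.py '[[0.4,[-0.0017,0,0],0],[0.4,[-0.0017,0,0],0]]' | head -2;  python3 to.py 475.4 -295.2 5 -1.3985
```

```text
t 2.6833 tcp [ 474.518 -288.856  146.963] yaw -1.3909364487284117 delta [  0.391   7.265 141.921] ('turn', np.float64(0.007563551271588587)) F [-0.021 -0.19  -0.259] T [ 0.018  0.066 -0.058] w 0.5136578479068071 j [-0.689  0.137  1.785  0.     1.227  0.702]
t: 2.85
tcp_pos: [477.8, -290.8, 152.5]
t 2.85 tcp [ 477.814 -290.839  152.503] yaw -1.3884898212591104 delta [ -3.505   3.549 147.503] ('turn', np.float64(0.010010178740889941)) F [ 0.77  -0.004  0.167] T [-0.034  0.02   0.005] w 0.3994902822700568 j [-0.688  0.132  1.78   0.     1.226  0.7  ]
```

Scaled: 145 mm / 600 = 0.2417, -3.5 mm / 600 = -0.0058, 0.01 rad / 1.5708 = 0.0064.

```bash
python3 inch.py '[[0.4,[-0.0058,0.0058,0.2417],0.0064],[0.4,[-0.0058,0.0058,0.2417],0.0064],[0.4,[-0.0058,0.0058,0.2417],0.0064],[0.4,[-0.0058,0.0058,0.2417],0.0064],[0.4,[-0.0058,0.0058,0.2417],0.0064],[0.4,[-0.0058,0.0058,0.2417],0.0064]]' | head -2;  python3 to.py 475.4 -295.2 5 -1.3985
```

```text
t: 3.35
tcp_pos: [474.3, -294.8, 6.2]
t 3.35 tcp [ 474.31  -294.766    6.179] yaw -1.3987523848571004 delta [0.999 0.615 1.179] ('turn', np.float64(-0.0002523848571005516)) F [0.968 0.445 0.064] T [-0.052  0.026  0.008] w 0.3992348486951903 j [-0.697  0.337  1.85   0.     0.954  0.701]
```

Now I'll close on the bar.

Scaled: 1 mm / 600 = 0.0017.

```bash
python3 inch.py '[[0,[0,0,0.0017],0],[0,[0,0,0.0017],0],[0,[0,0,0.0017],0],[0,[0,0,0.0017],0],[0,[0,0,0.0017],0]]' 25;  python3 to.py 475.4 -295.2 5 -1.3985
```

```text
t: 3.77
tcp_pos: [475.4, -296.6, 7.3]
tool_rot: [[0.985, 0.17, 0.004], [0.17, -0.985, -0.003], [0.004, 0.004, -1.0]]
contact_force: [0.4, 2.0, 7.8]
width: 0.102
finger_force: 25.7
t 3.7667 tcp [ 475.385 -296.648    7.322] yaw -1.3999726590531447 delta [ 0.252 -1.433  2.317] ('turn', np.float64(-0.0014726590531446426)) F [0.443 2.036 7.778] T [ 0.289 -0.282  0.094] w 0.10154513547718542 j [-0.699  0.336  1.849  0.001  0.951  0.701]
```

Scaled: -60 mm / 600 = -0.1, -52 mm / 600 = -0.0867.

```bash
python3 inch.py '[[0,[0,-0.005,-0.0183],0],[0,[0,-0.0117,-0.0367],0],[0,[0,-0.0217,-0.055],0],[0,[0,-0.0333,-0.0717],0],[0,[0,-0.0483,-0.0867],0],[0,[0,-0.0633,-0.1],0],[0,[0,-0.0633,-0.1],0]]';  python3 snap.py w5
```

```text
t: 4.35
tcp_pos: [467.4, -256.9, 66.8]
tool_rot: [[0.985, 0.171, 0.002], [0.171, -0.985, -0.001], [0.002, 0.001, -1.0]]
contact_force: [0.6, 0.0, -0.6]
width: 0.101
finger_force: 24.8
```

View pics/w5.png

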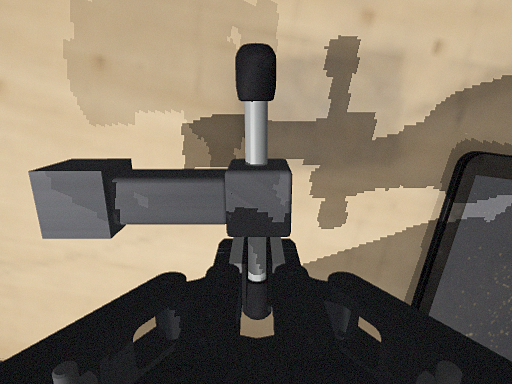

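The handle is held level in the air: foot block at (30–130, 160–238), head at (258, 195). Pad friction is stopping it from swinging. I'll raise it just past hanging height and slacken the grip by commanding an opening close to the bar's width.

Scaled: -25 mm / 600 = -0.0417.

```bash
python3 inch.py '[[0,[0,0,-0.0417],0],[0,[0,0,-0.0417],0],[0.09,[0,0,-0.0417],0],[0.09,[0,0,-0.0417],0],[0.09,[0,0,-0.0417],0]]' 20 ; python3 snap.py w6; python3 to.py 475 -295 5 -1.4
```

```text
t: 4.82
tcp_pos: [466.0, -257.5, 88.1]
tool_rot: [[0.985, 0.17, -0.002], [0.17, -0.985, 0.001], [-0.001, -0.001, -1.0]]
contact_force: [0.3, -1.0, -1.3]
width: 0.103
finger_force: 24.8
t 4.8667 tcp [ 465.972 -257.424   88.067] yaw -1.4002331489407653 delta [ 2.646 38.693 83.003] ('turn', np.float64(-0.00023314894076520432)) F [-0.381 -0.607 -1.121] T [-0.115  0.05  -0.051] w 0.10240024612569357 j [-0.653  0.155  1.889 -0.     1.101  0.747]
```

Scaled: -4 mm / 600 = -0.0067.

```bash
python3 inch.py '[[0.1,[0,0,-0.0067],0],[0.1,[0,0,-0.0067],0]]' 20 | tail -2; python3 inch.py '[[0.102,[0,0,0],0],[0.102,[0,0,0],0]]'|tail -3;python3 inch.py '[[0.104,[0,0,0],0],[0.104,[0,0,0],0]]'|tail -3
```

```text
width: 0.103
finger_force: 24.8
contact_force: [-0.0, 1.0, -2.0]
width: 0.104
finger_force: 22.4
contact_force: [0.7, 0.4, -2.5]
width: 0.106
finger_force: 19.0
```

```bash
for w in 1; do python3 inch.py '[[0.107,[0,0,0],0],[0.107,[0,0,0],0]]'|tail -3;python3 inch.py '[[0.11,[0,0,0],0],[0.11,[0,0,0],0]]'|tail -3; done; python3 snap.py w7; python3 - <<'E'
import cv2,numpy as np
cv2.imwrite('pics/w67.png',cv2.resize(np.hstack([cv2.imread(f'pics/w{i}.png') for i in (6,7)]),(800,300)))
E
```

```text
contact_force: [-0.7, 0.0, -1.9]
width: 0.106
finger_force: 13.9
contact_force: [0.9, 0.1, -1.8]
width: 0.114
finger_force: 9.2
```

View pics/w67.png

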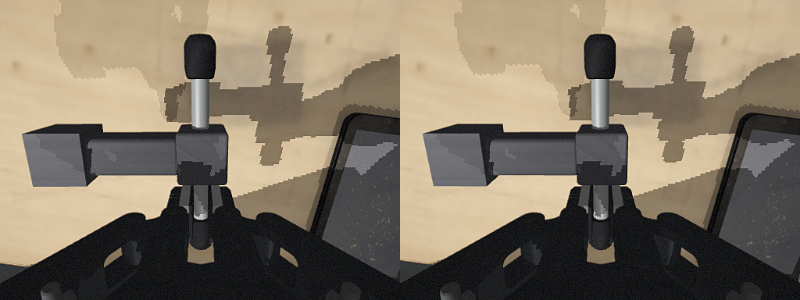

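Both pictures show the handle unchanged and still level (foot block at (25–130, 165–235) full-res). I'll slacken further and track its left edge numerically.

```bash
cat > edge.py <<'E'
from cell import robot, imaging, job_done
import numpy as np,cv2,sys
im=imaging.read_camera("wrist");cv2.imwrite(f"pics/{sys.argv[1]}.png",im)
g=cv2.cvtColor(im,cv2.COLOR_BGR2GRAY)
print("left edges",[int(np.argmax(g[r,:250]<110)) for r in (180,200,220)])
E
python3 edge.py e0; python3 inch.py '[[0.112,[0,0,0],0],[0.112,[0,0,0],0],[0.112,[0,0,0],0]]'|tail -3;python3 edge.py e1; python3 inch.py '[[0.114,[0,0,0],0],[0.114,[0,0,0],0],[0.114,[0,0,0],0]]'|tail -3;python3 edge.py e2
```

```text
left edges [51, 76, 40]
contact_force: [0.2, -0.7, -1.7]
width: 0.116
finger_force: 6.0
left edges [165, 165, 220]
contact_force: [-0.4, -1.5, 3.3]
width: 0.114
finger_force: 3.5
left edges [192, 192, 223]
```

It swung at about 6 N. I'll firm the grip and look.

```bash
python3 inch.py '[[0.1,[0,0,0],0],[0.1,[0,0,0],0]]' 20|tail -3; python3 snap.py w8; python3 -c "
from cell import robot, imaging, job_done
import cv2,numpy as np
a=cv2.imread('pics/w8.png');s=imaging.read_camera('scene');s=cv2.resize(s[190:310,240:400],(512,384),interpolation=cv2.INTER_CUBIC)
cv2.imwrite('pics/w8s.png',cv2.resize(np.hstack([a,s]),(800,300)))"
```

```text
contact_force: [-0.4, -2.5, 4.7]
width: 0.109
finger_force: 19.1
```

View pics/w8s.png

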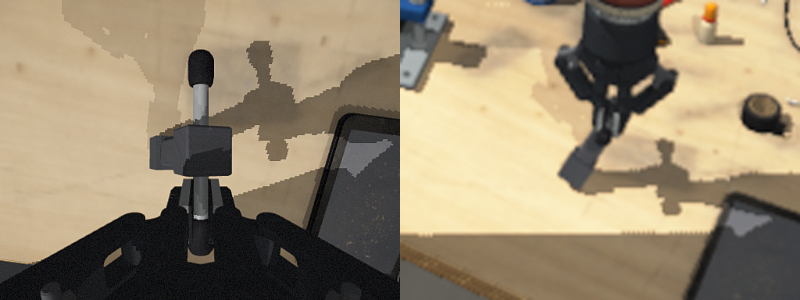

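The handle now hangs about 20–25° off vertical, foot toward tool −y, just touching the bench. I'll lift it a little and slacken again so it hangs straight.

Scaled: -8 mm / 600 = -0.0133.

```bash
python3 inch.py '[[0.1,[0,0,-0.0133],0],[0.112,[0,0,-0.0133],0],[0.112,[0,0,-0.0133],0],[0.112,[0,0,-0.0133],0]]'|grep -v rot; python3 edge.py e3;python3 inch.py '[[0.113,[0,0,0],0],[0.113,[0,0,0],0]]'|grep -v rot; python3 edge.py e4
```

```text
t: 7.0
tcp_pos: [466.4, -257.3, 101.0]
contact_force: [-0.8, 0.5, -1.7]
width: 0.115
finger_force: 5.9
left edges [192, 192, 223]
t: 7.22
tcp_pos: [466.5, -257.6, 101.1]
contact_force: [0.3, -0.1, -1.3]
width: 0.115
finger_force: 4.5
left edges [192, 192, 223]
```

Scaled: 4 mm / 600 = 0.0067.

```bash
python3 inch.py '[[0.108,[0,0,0.0067],0],[0.108,[0,0,0.0067],0]]'|grep -v rot;python3 inch.py '[[0.108,[0,0,0.0067],0],[0.108,[0,0,0.0067],0]]'|grep -v rot; python3 edge.py e5
```

```text
t: 7.43
tcp_pos: [466.3, -257.5, 96.6]
contact_force: [0.3, 0.8, -1.9]
width: 0.11
finger_force: 9.1
t: 7.6
tcp_pos: [467.2, -258.6, 93.8]
contact_force: [-0.1, -1.7, 3.1]
width: 0.108
finger_force: 9.4
left edges [191, 191, 222]
```

```bash
python3 inch.py '[[0.108,[0,-0.0083,-0.0008],0],[0.108,[0,-0.0167,-0.0017],0],[0.108,[0,-0.025,-0.0025],0],[0.108,[0,-0.0333,-0.0033],0]]'|grep -v rot; python3 edge.py e6
```

```text
t: 7.98
tcp_pos: [463.5, -237.5, 95.8]
contact_force: [-0.2, -0.6, 1.5]
width: 0.105
finger_force: 9.7
left edges [218, 218, 226]
```

```bash
python3 inch.py '[[0.108,[0,-0.0083,0.0008],0],[0.108,[0,-0.0167,0.0017],0],[0.108,[0,-0.025,0.0025],0],[0.108,[0,-0.0333,0.0033],0],[0.108,[0,-0.0367,0.005],0]]'|grep -v rot; python3 snap.py w9; python3 -c "
from cell import robot, imaging, job_done
import cv2,numpy as np
a=cv2.imread('pics/w9.png');s=imaging.read_camera('scene');s=cv2.resize(s[190:310,240:400],(512,384),interpolation=cv2.INTER_CUBIC)
cv2.imwrite('pics/w9s.png',cv2.resize(np.hstack([a,s]),(800,300)))"
```

```text
t: 8.45
tcp_pos: [460.5, -216.5, 94.0]
contact_force: [-2.7, -1.4, 15.2]
width: 0.11
finger_force: 11.0
```

View pics/w9s.png

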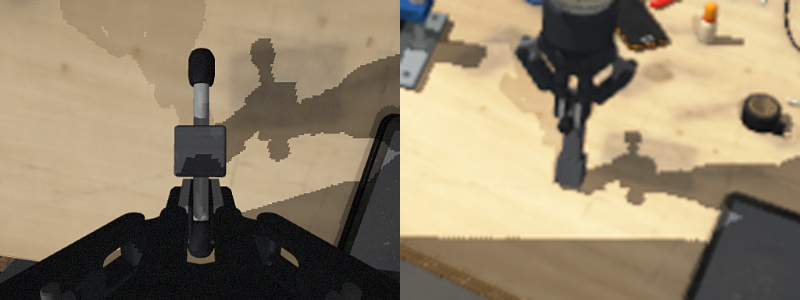

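The handle is now standing: the head covers the stem in the wrist view at (256, 193) full-res, and the foot is flat with 15 N on it. I'll release and rise.

The rows are not in the units I measure in: shifts go in shares of 600 mm and turns go in shares of pi/2 rad. I convert before sending: -70 mm / 600 = -0.1167, -35 mm / 600 = -0.0583.

```bash
python3 inch.py '[[0.35,[0,0,-0.0017],0],[0.35,[0,0,-0.0017],0],[0.35,[0,0,-0.0017],0],[0.35,[0,0,-0.0017],0],[0.6,[0,0,-0.0583],0],[0.8,[0,0,-0.1167],0],[0.9,[0,0,-0.1167],0],[0.9,[0,0,-0.1167],0]]'|grep -v rot; python3 snap.py w10; python3 inch.py '[[0.9,[0.0333,0.025,0],0],[0.9,[0.0333,0.025,0],0],[0.9,[0.0333,0.025,0],0]]'|grep pos; python3 snap.py w11;  python3 -c "
import cv2,numpy as np
cv2.imwrite('pics/w1011.png',cv2.resize(np.hstack([cv2.imread(f'pics/w{i}.png')[0:320,100:427] for i in (10,11)]),(800,391)))"
```

```text
t: 9.22
tcp_pos: [461.0, -217.2, 164.6]
contact_force: [0.2, 0.5, -0.5]
width: 0.891
finger_force: 0.0
tcp_pos: [481.1, -227.3, 160.3]
```

View pics/w1011.png

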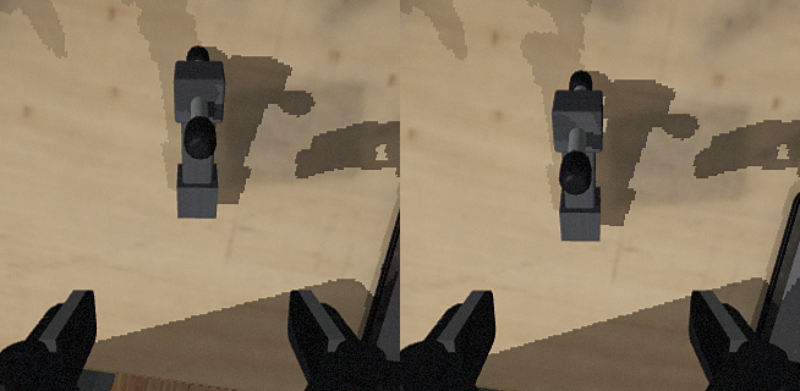

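The handle has tipped over toward +x and is leaning on its foot edge and the far grip tip, with the near grip pointing up at about (263, 114) in w10. It stays in the tool's x–z plane. I'll locate it using that model.

```bash
python3 - <<'E'
import pickle
from h import *
np.set_printoptions(precision=1,suppress=True)
w={i:pickle.load(open(f"pics/w{i}.pkl","rb")) for i in (10,11)}
F=[("near",(263.5,114.5),(243.1,143.1),115,40.8),("far",(261.9,42.5),(247.2,63),8,105),("footedge",(261.5,178.2),(248,197),26,-15),("headtop-x",(263.1,50.7),(246.7,74.4),80,78.4)]
ux=np.array([.985,.17])
for n,a,b,z,al in F:
    X,r=tri([(w[10],a),(w[11],b)])
    p,q=plane(w[10],a,z),plane(w[11],b,z)
    print(n,"tri",X,"plane",p[:2],q[:2],"along",(p[:2]+q[:2])/2@ux-al,"lat",(p[:2]+q[:2])/2@[.17,-.985])
E
python3 to.py 480 -225 100 -1.4
```

```text
near tri [ 524.2 -211.5  105.3] plane [ 524.6 -211.2] [ 525.7 -211.6] along 440.4903691316723 lat 297.52714995237363
far tri [ 580.7 -202.2   17.1] plane [ 582.2 -202.3] [ 581.7 -201.6] along 433.8782731916225 lat 297.8454731492516
footedge tri [ 463.9 -222.4   27.8] plane [ 463.4 -222.6] [ 463.3 -222.4] along 433.58756130811514 lat 297.9172374893681
headtop-x tri [ 569.3 -204.6   51.3] plane [ 565.  -204.6] [ 567.4 -205.9] along 444.40879438852653 lat 298.4311831990928
t 9.5667 tcp [ 480.8   -227.071  160.504] yaw -1.3999510209662374 delta [-0.269 -2.018 60.51 ] ('turn', np.float64(4.897903376255286e-05)) F [ 0.827 -0.338 -0.448] T [-0.024 -0.026  0.005] w 0.9008931378743004 j [-0.59   0.064  1.838  0.     1.244  0.81 ]
```

The fit is consistent: the pivot edge is 434.5 mm along tool x and the head is at about (552, −207, 60). The head's y faces line up with the finger direction, so I'll pinch near its top, lift, slacken to let it swing down, and keep that as the working grip.

Scaled: 110 mm / 600 = 0.1833, 90 mm / 600 = 0.15.

```bash
python3 to.py 557.4 -206 160 -1.4;python3 to.py 557.4 -206 50 -1.4; python3 inch.py '[[0.75,[0.1317,-0.0125,0],0],[0.75,[0.1317,-0.0125,0],0],[0.75,[0.1317,-0.0125,0.0417],0],[0.75,[0.1317,-0.0125,0.1],0],[0.75,[0.1317,-0.0125,0.15],0],[0.75,[0.1317,-0.0125,0.1833],0],[0.75,[0.1317,-0.0125,0.1833],0],[0.75,[0.1317,-0.0125,0.1833],0]]' | grep -v rot;python3 to.py 557.4 -206 50 -1.4 
```

```text
t 9.5667 tcp [ 480.8   -227.071  160.504] yaw -1.3999510209662374 delta [79.068 -7.739  0.306] ('turn', np.float64(4.897903376255286e-05)) F [ 0.827 -0.338 -0.448] T [-0.024 -0.026  0.005] w 0.9008931378743004 j [-0.59   0.064  1.838  0.     1.244  0.81 ]
t 9.5667 tcp [ 480.8   -227.071  160.504] yaw -1.3999510209662374 delta [ 79.372  -7.451 110.305] ('turn', np.float64(4.897903376255286e-05)) F [ 0.827 -0.338 -0.448] T [-0.024 -0.026  0.005] w 0.9008931378743004 j [-0.59   0.064  1.838  0.     1.244  0.81 ]
t: 10.23
tcp_pos: [556.5, -206.0, 50.8]
contact_force: [0.4, -0.6, -0.0]
width: 0.749
finger_force: 0.0
t 10.2333 tcp [ 556.527 -205.97    50.77 ] yaw -1.40002472928243 delta [0.858 0.18  0.767] ('turn', np.float64(-2.472928242980288e-05)) F [ 0.389 -0.561 -0.028] T [-0.008  0.005 -0.03 ] w 0.7491280285395318 j [-0.487  0.342  1.741 -0.     1.063  0.913]
```

Scaled: -45 mm / 600 = -0.075.

```bash
python3 inch.py '[[0.3,[0,0,0],0],[0.3,[0,0,0],0],[0.3,[0,0,0],0],[0.3,[0,0,0],0],[0.3,[0,0,0],0]]' 20 | grep -v rot; python3 inch.py '[[0.3,[0,0,-0.075],0],[0.3,[0,0,-0.075],0],[0.3,[0,0,-0.075],0]]'  | grep -v rot; python3 snap.py w12
```

```text
t: 10.65
tcp_pos: [559.9, -207.9, 54.7]
contact_force: [-0.6, -1.1, 5.9]
width: 0.344
finger_force: 20.7
t: 10.9
tcp_pos: [560.7, -208.1, 101.0]
contact_force: [-0.3, 0.0, -1.8]
width: 0.346
finger_force: 21.7
```

View pics/w12.png

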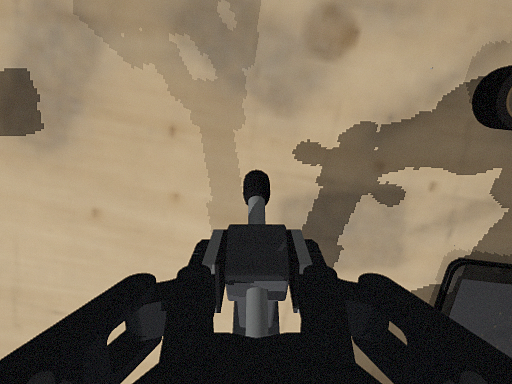

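I counted the viewed pictures and that last one was the eleventh. The limit is ten, so I'm one over and will view no more; everything from here is numeric. It shows the head (256, 250) held between the pads, still tilted, with the far grip at (256, 185). I'll track the tilt from the far grip tip's image row while slackening.

```bash
cat > tilt.py <<'E'
import sys
from cell import robot, imaging, job_done
from h import *
s=robot.sense();c=imaging.calibration("wrist");im=imaging.read_camera("wrist");g=cv2.cvtColor(im,cv2.COLOR_BGR2GRAY)
G=s["tcp_pos"]-19*s["tool_rot"][:,2];X=s["tool_rot"][:,0]
px,pz=-68.6,-11
tab=[]
for d in range(-20,70,2):
    f=np.radians(d);a=68.6*np.cos(f)-11*np.sin(f);b=-68.6*np.sin(f)-11*np.cos(f)
    tab.append((d,proj(c,G+X*a+[0,0,b])))
m=(g[:240,236:276]<48).astype(np.uint8)
n,l,st,ce=cv2.connectedComponentsWithStats(m)
k=[(int(st[i][4]),ce[i].round(0).tolist(),int(st[i][1])) for i in range(1,n) if st[i][4]>150]
print("blobs(area,centroid+236,toprow)",k)
if k:
    r=min(x[2] for x in k);print("tilt~",min(tab,key=lambda t:abs(t[1][1]-r-2))[0],[(d,round(p[1])) for d,p in tab[::5]])
E
python3 tilt.py; python3 inch.py '[[0.346,[0,0,0],0],[0.346,[0,0,0],0]]'|tail -2; python3 inch.py '[[0.349,[0,0,0],0],[0.349,[0,0,0],0]]'|tail -2;python3 tilt.py
```

```text
blobs(area,centroid+236,toprow) [(666, [20.0, 186.0], 170), (617, [20.0, 232.0], 224)]
tilt~ 56 [(-20, 111), (-10, 107), (0, 108), (10, 114), (20, 123), (30, 135), (40, 148), (50, 162), (60, 178)]
width: 0.344
finger_force: 16.5
width: 0.35
finger_force: 7.7
blobs(area,centroid+236,toprow) [(668, [20.0, 186.0], 170), (617, [20.0, 232.0], 224)]
tilt~ 56 [(-20, 111), (-10, 107), (0, 108), (10, 114), (20, 123), (30, 135), (40, 148), (50, 162), (60, 177)]
```

```bash
python3 inch.py '[[0.3505,[0,0,0],0],[0.3505,[0,0,0],0]]'|tail -2; python3 tilt.py|cut -c1-70; python3 inch.py '[[0.3515,[0,0,0],0],[0.3515,[0,0,0],0]]'|tail -2;python3 tilt.py|cut -c1-70
```

```text
width: 0.352
finger_force: 2.0
blobs(area,centroid+236,toprow) [(1111, [21.0, 150.0], 130), (748, [20
tilt~ 28 [(-20, 111), (-10, 107), (0, 108), (10, 114), (20, 123), (30,
width: 0.346
finger_force: 0.1
blobs(area,centroid+236,toprow) [(1248, [21.0, 144.0], 123), (925, [21
tilt~ 22 [(-20, 111), (-10, 107), (0, 108), (10, 114), (20, 123), (30,
```

```bash
python3 inch.py '[[0.34,[0,0,0],0],[0.34,[0,0,0],0]]' 20|grep -v rot;python3 tilt.py
```

```text
t: 11.98
tcp_pos: [558.7, -207.1, 97.9]
contact_force: [0.4, 0.2, 1.9]
width: 0.34
finger_force: 19.3
blobs(area,centroid+236,toprow) [(1246, [21.0, 144.0], 123), (931, [21.0, 226.0], 205)]
tilt~ 22 [(-20, 111), (-10, 107), (0, 108), (10, 114), (20, 123), (30, 135), (40, 148), (50, 162), (60, 178)]
```

Scaled: -20 mm / 600 = -0.0333, -15 mm / 600 = -0.025.

```bash
python3 inch.py '[[0.346,[-0.0083,0,-0.0008],0],[0.346,[-0.0167,0,-0.0017],0],[0.346,[-0.025,0,-0.0025],0],[0.346,[-0.0333,0,-0.0025],0],[0.346,[-0.0333,0,-0.0025],0]]'|grep -v rot;python3 tilt.py
```

```text
t: 12.45
tcp_pos: [537.4, -210.4, 98.6]
contact_force: [-0.4, 0.8, -1.3]
width: 0.344
finger_force: 13.4
blobs(area,centroid+236,toprow) [(1248, [21.0, 144.0], 123), (944, [21.0, 226.0], 206)]
tilt~ 22 [(-20, 111), (-10, 107), (0, 108), (10, 114), (20, 123), (30, 135), (40, 148), (50, 162), (60, 177)]
```

Scaled: 2 mm / 600 = 0.0033.

```bash
for i in 1; do python3 inch.py '[[0.346,[0,0,0.0033],0],[0.346,[0,0,0.0033],0]]'|grep -E 'pos|contact';python3 inch.py '[[0.346,[0,0,0.0033],0],[0.346,[0,0,0.0033],0]]'|grep -E 'pos|contact'; python3 inch.py '[[0.346,[0,0,0.0033],0],[0.346,[0,0,0.0033],0]]'|grep -E 'pos|contact'; done; python3 tilt.py|head -1
```

```text
tcp_pos: [539.4, -210.6, 97.7]
contact_force: [-0.6, 1.0, 2.8]
tcp_pos: [540.7, -211.0, 97.2]
contact_force: [0.5, -0.0, 8.6]
tcp_pos: [542.0, -211.5, 96.6]
contact_force: [1.1, 1.8, 13.8]
blobs(area,centroid+236,toprow) [(1237, [20.0, 146.0], 124), (857, [21.0, 227.0], 210)]
```

Scaled: -20 mm / 600 = -0.0333, -2.5 mm / 600 = -0.0042.

```bash
python3 inch.py '[[0.348,[0,0,-0.0033],0],[0.348,[-0.0083,0,-0.0042],0],[0.348,[-0.0167,0,-0.005],0],[0.348,[-0.025,0,-0.0058],0],[0.348,[-0.0333,0,-0.0067],0]]'|grep -v rot;python3 tilt.py|cut -c1-80
```

```text
t: 13.47
tcp_pos: [518.5, -213.7, 96.8]
contact_force: [-0.0, 0.5, 0.7]
width: 0.352
finger_force: 8.8
blobs(area,centroid+236,toprow) [(1485, [21.0, 139.0], 116), (1288, [21.0, 219.0
tilt~ 14 [(-20, 111), (-10, 107), (0, 108), (10, 114), (20, 123), (30, 135), (40
```

Scaled: -12 mm / 600 = -0.02, -8 mm / 600 = -0.0133.

```bash
python3 inch.py '[[0.348,[-0.0067,0,0.0017],0],[0.348,[-0.0133,0,0.0025],0],[0.348,[-0.02,0,0.0033],0],[0.348,[-0.02,0,0.0033],0]]'|grep -v rot;python3 tilt.py|cut -c1-80;python3 inch.py '[[0.348,[-0.0067,0,0.0017],0],[0.348,[-0.0133,0,0.0033],0],[0.348,[-0.02,0,0.0067],0],[0.348,[-0.02,0,0.0067],0]]'|grep -v rot;python3 tilt.py|cut -c1-80
```

```text
t: 13.85
tcp_pos: [506.8, -215.9, 95.1]
contact_force: [0.6, 1.0, 4.7]
width: 0.346
finger_force: 9.5
blobs(area,centroid+236,toprow) [(1654, [21.0, 136.0], 112), (1413, [21.0, 214.0
tilt~ 10 [(-20, 111), (-10, 107), (0, 108), (10, 114), (20, 123), (30, 135), (40
t: 14.23
tcp_pos: [496.7, -218.7, 93.2]
contact_force: [0.3, 1.2, 12.7]
width: 0.348
finger_force: 12.6
blobs(area,centroid+236,toprow) [(2066, [20.0, 138.0], 109), (1316, [20.0, 213.0
tilt~ -20 [(-20, 111), (-10, 107), (0, 108), (10, 114), (20, 123), (30, 135), (4
```

Scaled: 1 mm / 600 = 0.0017.

```bash
python3 inch.py '[[0.351,[0,0,0.0017],0],[0.351,[0,0,0.0017],0]]'|grep -v rot;python3 tilt.py|cut -c1-90;python3 inch.py '[[0.353,[0,0,0],0],[0.355,[0,0,0],0],[0.36,[0,0,0],0]]'|grep -v rot;python3 tilt.py|cut -c1-90
```

```text
t: 14.45
tcp_pos: [495.9, -218.1, 90.8]
contact_force: [0.4, 0.4, 5.0]
width: 0.35
finger_force: 3.5
blobs(area,centroid+236,toprow) [(2119, [20.0, 138.0], 109), (1343, [20.0, 214.0], 177)]
tilt~ -20 [(-20, 111), (-10, 107), (0, 108), (10, 114), (20, 123), (30, 135), (40, 148), (
t: 14.75
tcp_pos: [494.6, -217.5, 89.1]
contact_force: [0.3, -0.9, 0.7]
width: 0.364
finger_force: 0.0
blobs(area,centroid+236,toprow) [(1871, [21.0, 87.0], 60), (380, [22.0, 172.0], 156), (135
tilt~ -8 [(-20, 111), (-10, 107), (0, 108), (10, 114), (20, 123), (30, 135), (40, 148), (5
```

Scaled: -50 mm / 600 = -0.0833, -20 mm / 600 = -0.0333.

```bash
cat > tip.py <<'E'
# far grip blob: lowest-row dark component near the image middle; store centroid, top row with calibration
import sys,pickle
from cell import robot, imaging, job_done
from h import *
c=imaging.calibration("wrist");im=imaging.read_camera("wrist");cv2.imwrite(f"pics/{sys.argv[1]}.png",im);g=cv2.cvtColor(im,cv2.COLOR_BGR2GRAY)
n,l,st,ce=cv2.connectedComponentsWithStats((g<52).astype(np.uint8)[:,180:340])
for i in range(1,n):
    if st[i][4]>150: print("x",st[i][0]+180,"y",st[i][1],"w",st[i][2],"h",st[i][3],"a",st[i][4],"c",ce[i].round(1)+[180,0])
pickle.dump(c,open(f"pics/{sys.argv[1]}.pkl","wb"))
E
python3 tip.py p1; python3 inch.py '[[0.55,[0,0,0],0],[0.55,[0,0,0],0],[0.55,[0,0,0],0],[0.55,[0,0,-0.0333],0],[0.55,[0,0,-0.0833],0],[0.55,[0,0,-0.0833],0],[0.55,[0,0,-0.0833],0]]'|grep -v rot; python3 tip.py p2; python3 inch.py '[[0.55,[-0.0667,0,0],0],[0.55,[-0.0667,0,0],0],[0.55,[-0.0667,0,0],0]]'|grep pos;python3 tip.py p3
```

```text
x 238 y 67 w 38 h 53 a 1889 c [256.5  93.4]
x 180 y 156 w 160 h 228 a 18620 c [259.6 303.6]
x 241 y 286 w 32 h 47 a 1196 c [256.6 310.5]
t: 15.43
tcp_pos: [496.9, -218.8, 142.2]
contact_force: [-1.1, 0.3, -0.6]
width: 0.551
finger_force: 0.0
x 240 y 90 w 28 h 54 a 991 c [254.  108.8]
x 231 y 148 w 48 h 73 a 1527 c [262.5 188.3]
x 180 y 232 w 160 h 152 a 12477 c [262.3 332.6]
x 243 y 249 w 24 h 33 a 629 c [254.3 265.9]
tcp_pos: [453.5, -223.7, 137.7]
x 243 y 8 w 31 h 59 a 1309 c [258.3  31.4]
x 233 y 98 w 53 h 61 a 322 c [269.2 114.2]
x 246 y 195 w 25 h 36 a 737 c [258.3 212.7]
x 180 y 232 w 160 h 152 a 12545 c [262.3 332.4]
```

```bash
python3 - <<'E'
import pickle
from h import *
np.set_printoptions(precision=1,suppress=True)
w={i:pickle.load(open(f"pics/p{i}.pkl","rb")) for i in (1,2,3)}
for n,o in [("near c",{1:(256.6,310.5),2:(254.3,265.9),3:(258.3,212.7)}),("far top",{1:(256.5,67),2:(253.5,90.5),3:(258.5,8.5)})]:
    print(n,[tri([(w[i],o[i]) for i in k])[0] for k in ((2,3),(1,3),(1,2,3))])
    print([plane(w[i],o[i],93)[:2] for i in o])
E
python3 to.py 500 -220 120 -1.4
```

```text
near c [array([ 450.5, -225.8,   81. ]), array([ 450.9, -225.7,   82. ]), array([ 451. , -225.7,   82. ])]
[array([ 459.3, -224.2]), array([ 457.4, -224.6]), array([ 455., -225.])]
far top [array([ 573.4, -204.5,   85.1]), array([ 583.5, -202.9,   44.6]), array([ 576.4, -203.9,   77.8])]
[array([ 578.9, -203.5]), array([ 573.2, -204.4]), array([ 571.5, -204.9])]
t 15.7833 tcp [ 454.956 -224.252  138.71 ] yaw -1.4009853382268067 delta [45.14   3.449 18.645] ('turn', np.float64(-0.0009853382268065758)) F [0.285 0.532 0.632] T [-0.007  0.018  0.015] w 0.5518753889850613 j [-0.614  0.028  1.919  0.     1.197  0.787]
```

The bar is level (near and far grips both at roughly 81–93 mm), so the handle is standing by itself, centred at (509, −215.6). I'll regrip it properly at the head.

Scaled: 55 mm / 600 = 0.0917.

```bash
python3 to.py 509 -215.6 75 -1.4; python3 inch.py '[[0.55,[0.0917,0,0],0],[0.55,[0.0917,0,0],0],[0.55,[0.0917,0,0],0]]'|grep pos;  python3 to.py 509 -215.6 76 -1.4
```

```text
t 15.7833 tcp [ 454.956 -224.252  138.71 ] yaw -1.4009853382268067 delta [54.813  0.701 63.636] ('turn', np.float64(-0.0009853382268065758)) F [0.285 0.532 0.632] T [-0.007  0.018  0.015] w 0.5518753889850613 j [-0.614  0.028  1.919  0.     1.197  0.787]
tcp_pos: [513.2, -214.9, 140.1]
t 16.0333 tcp [ 513.198 -214.911  140.086] yaw -1.3984475979422564 delta [-4.386 -0.087 64.077] ('turn', np.float64(0.0015524020577437625)) F [-0.813 -0.81  -0.588] T [ 0.015 -0.032  0.008] w 0.5490611617948511 j [-0.539  0.14   1.797  0.001  1.203  0.859]
```

Scaled: 64 mm / 600 = 0.1067, 50 mm / 600 = 0.0833.

```bash
python3 inch.py '[[0.55,[-0.005,0,0],0],[0.55,[-0.005,0,0.0417],0],[0.55,[-0.005,0,0.0833],0],[0.55,[-0.005,0,0.1067],0],[0.55,[-0.005,0,0.1067],0],[0.55,[-0.005,0,0.1067],0]]'|grep -v rot;  python3 inch.py '[[0.2,[0,0,0],0],[0.2,[0,0,0],0],[0.2,[0,0,0],0],[0.2,[0,0,0],0],[0.2,[0,0,0],0]]' 60|grep -v rot;python3 to.py 509 -215.6 76 -1.4
```

```text
t: 16.53
tcp_pos: [505.9, -215.6, 75.3]
contact_force: [0.1, -0.2, 0.7]
width: 0.549
finger_force: 0.0
t: 16.95
tcp_pos: [508.1, -216.6, 77.6]
contact_force: [-2.2, -0.2, 6.7]
width: 0.347
finger_force: 60.2
t 16.95 tcp [ 508.13  -216.554   77.586] yaw -1.3999129106859516 delta [ 1.017 -0.795  1.587] ('turn', np.float64(8.708931404832754e-05)) F [-2.207 -0.193  6.745] T [-0.155  0.213  0.031] w 0.3468483630134674 j [-0.545  0.211  1.846 -0.     1.082  0.855]
```

Scaled: -150 mm / 600 = -0.25, -115 mm / 600 = -0.1917, -0.6 rad / 1.5708 = -0.382.

```bash
python3 inch.py '[[0.2,[0,0,-0.0667],0],[0.2,[0,0,-0.1333],-0.0637],[0.2,[0,0,-0.1917],-0.1401],[0.2,[0,0,-0.25],-0.2228],[0.2,[0,0,-0.25],-0.2992],[0.2,[0,0,-0.25],-0.382]]' | grep -v rot;  python3 tip.py q1; python3 to.py 557 107 228 1.36
```

```text
t: 17.45
tcp_pos: [508.8, -216.6, 229.7]
contact_force: [-0.6, -0.1, -2.2]
width: 0.343
finger_force: 60.3
x 236 y 112 w 41 h 58 a 2076 c [256.5 138.9]
x 180 y 193 w 160 h 191 a 18480 c [260.2 314.7]
t 17.5 tcp [ 507.859 -216.063  227.741] yaw -0.7911224430148297 delta [ 262.075 -195.194   -0.599] ('turn', np.float64(-2.1511224430148297)) F [ 0.826 -1.179 -1.39 ] T [-0.005  0.017  0.01 ] w 0.3405700118440311 j [-0.545  0.046  1.725  0.     1.367  0.246]
```

Scaled: 262 mm / 600 = 0.4367, -195 mm / 600 = -0.325, -1 rad / 1.5708 = -0.6366.

```bash
python3 inch.py '[[0.2,[0.4367,-0.325,0],-0.6366],[0.2,[0.4367,-0.325,0],-0.6366],[0.2,[0.4367,-0.325,0],-0.6366],[0.2,[0.4367,-0.325,0],-0.6366],[0.2,[0.4367,-0.325,0],-0.6366],[0.2,[0.4367,-0.325,0],-0.6366],[0.2,[0.4367,-0.325,0],-0.6366],[0.2,[0.4367,-0.325,0],-0.6366]]' | grep -v rot;  python3 to.py 557 107 228 1.36
```

```text
t: 18.17
tcp_pos: [560.3, 109.3, 225.3]
contact_force: [1.1, -0.6, -1.2]
width: 0.339
finger_force: 60.2
t 18.1667 tcp [560.317 109.288 225.324] yaw 0.19901142015411327 delta [-1.585 -3.706 -2.674] ('turn', np.float64(-1.1609885798458868)) F [ 1.078 -0.64  -1.226] T [-0.027  0.006 -0.026] w 0.33902730123893837 j [ 0.054  0.097  1.677  0.001  1.369 -0.145]
```

Scaled: -1 rad / 1.5708 = -0.6366.

```bash
python3 inch.py '[[0.2,[0,0,0],-0.6366],[0.2,[0,0,0],-0.6366],[0.2,[0,0,0],-0.6366],[0.2,[0,0,0],-0.6366],[0.2,[0,0,0],-0.6366],[0.2,[0,0,0],-0.6366],[0.2,[0,0,0],-0.6366],[0.2,[0,0,0],-0.6366]]' | grep pos; python3 inch.py '[[0.2,[0,0,0],-0.1019],[0.2,[0,0,0],-0.1019],[0.2,[0,0,0],-0.1019],[0.2,[0,0,0],-0.1019]]' | grep pos;   python3 tip.py q2; python3 to.py 557 107.3 205 1.36; python3 - <<'E'
import pickle
from cell import robot, imaging, job_done
from h import *
s=robot.sense();c=pickle.load(open('pics/q2.pkl','rb'))
for r in (108,110,112,114): print(r,s["tool_rot"].T@(plane(c,(256.5,r),s["tcp_pos"][2]+15.8)-s["tcp_pos"]))
E
```

```text
tcp_pos: [560.3, 106.4, 225.1]
tcp_pos: [560.5, 106.4, 225.3]
x 180 y 103 w 144 h 81 a 2567 c [253.4 137.4]
x 182 y 173 w 109 h 66 a 2222 c [230.7 210.7]
x 180 y 240 w 160 h 144 a 16057 c [259.8 325.5]
t 19.2167 tcp [560.592 106.377 225.468] yaw 1.3520182356822925 delta [ 3.688  0.125 20.472] ('turn', np.float64(-0.007981764317707807)) F [-0.042 -0.244 -1.587] T [ 0.008 -0.033  0.034] w 0.3414128321388768 j [ 0.049  0.096  1.677  0.     1.369 -1.303]
108 [ 67.81996707  -0.23104774 -15.73794941]
110 [ 67.04447814  -0.23115618 -15.73865846]
112 [ 66.26622914  -0.23126502 -15.73937004]
114 [ 65.48520533  -0.23137424 -15.74008415]
```

Scaled: 14 mm / 600 = 0.0233, 2.2 mm / 600 = 0.0037.

```bash
python3 inch.py '[[0.2,[0.0037,0,0.0133],0],[0.2,[0.0037,0,0.0233],0],[0.2,[0.0037,0,0.0233],0]]' | grep -E 'pos|cont'; python3 inch.py '[[0.2,[0,0,0.0033],0],[0.2,[0,0,0.0067],0],[0.2,[0,0,0.0067],0]]' | grep -E 'pos|cont';python3 inch.py '[[0.2,[0,0,0.0033],0],[0.2,[0,0,0.0067],0],[0.2,[0,0,0.0067],0]]' | grep -E 'pos|cont'
```

```text
tcp_pos: [557.4, 106.8, 209.6]
contact_force: [0.2, 0.1, -1.4]
tcp_pos: [558.6, 106.8, 207.5]
contact_force: [0.6, -0.2, -0.3]
tcp_pos: [558.6, 106.8, 203.6]
contact_force: [0.4, 0.1, -1.2]
```

Scaled: 3 mm / 600 = 0.005, 1.5 mm / 600 = 0.0025.

```bash
python3 inch.py '[[0.2,[0,0,0.0025],0],[0.2,[0,0,0.005],0],[0.2,[0,0,0.005],0]]' | grep -E 'pos|cont'; python3 inch.py '[[0.2,[0,0,0.0025],0],[0.2,[0,0,0.005],0],[0.2,[0,0,0.005],0]]' | grep -E 'pos|cont';python3 inch.py '[[0.2,[0,0,0.0025],0],[0.2,[0,0,0.0033],0],[0.2,[0,0,0.0033],0]]' | grep -E 'pos|cont'
```

```text
tcp_pos: [559.2, 107.1, 202.2]
contact_force: [-1.7, 1.8, 4.6]
tcp_pos: [559.0, 107.6, 199.9]
contact_force: [-1.6, 3.6, 1.8]
tcp_pos: [558.8, 107.8, 196.9]
contact_force: [-3.0, 3.6, 6.6]
```

Scaled: 1 mm / 600 = 0.0017, 0.6 mm / 600 = 0.001.

```bash
cat > st.py <<'E'
from cell import robot, imaging, job_done
import numpy as np
s=robot.sense();print("t%.2f"%s["t"],"z%.1f"%s["tcp_pos"][2],"xy",s["tcp_pos"][:2].round(1),"yaw%.3f"%np.arctan2(s["tool_rot"][1,1],s["tool_rot"][0,1]),"F",s["contact_force"].round(1),"Tz%.2f"%s["torque"][2],"w%.3f"%s["width"],"j6 %.2f"%s["joints"][5])
E
python3 inch.py '[[0.2,[0.0017,0.001,0],0],[0.2,[0.0017,0.001,0],0]]'>/dev/null; python3 st.py; python3 inch.py '[[0.2,[0,0,0],0.0318],[0.2,[0,0,0],0.0637],[0.2,[0,0,0],0.0637]]'>/dev/null; python3 st.py;python3 inch.py '[[0.2,[0,0,0],0.0318],[0.2,[0,0,0],0.0637],[0.2,[0,0,0],0.0637]]'>/dev/null; python3 st.py
```

```text
t20.88 z196.9 xy [558.4 108.1] yaw1.355 F [-1.2  2.9  6.3] Tz-0.12 w0.339 j6 -1.30
t21.13 z195.6 xy [558.1 107.7] yaw1.253 F [ 0.2  1.5 -1. ] Tz-0.04 w0.344 j6 -1.20
t21.38 z195.3 xy [557.8 107.3] yaw1.155 F [ 0.2  0.1 -1.2] Tz-0.02 w0.340 j6 -1.10
```

Scaled: 4 mm / 600 = 0.0067, 2 mm / 600 = 0.0033.

```bash
python3 inch.py '[[0.2,[0,0,0.0033],0],[0.2,[0,0,0.0067],0],[0.2,[0,0,0.0067],0]]'>/dev/null; python3 st.py;python3 inch.py '[[0.2,[0,0,0.0033],0],[0.2,[0,0,0.0067],0],[0.2,[0,0,0.0067],0]]'>/dev/null; python3 st.py
```

```text
t21.63 z191.1 xy [557.5 107.5] yaw1.156 F [ 0.9  0.3 -2.1] Tz-0.03 w0.344 j6 -1.10
t21.88 z187.4 xy [557.6 107.6] yaw1.155 F [-0.6  0.2 -1.3] Tz0.03 w0.343 j6 -1.10
```

Scaled: 3 mm / 600 = 0.005, 2 mm / 600 = 0.0033.

```bash
python3 inch.py '[[0.2,[0,0,0.0033],0],[0.2,[0,0,0.005],0],[0.2,[0,0,0.005],0]]'>/dev/null; python3 st.py;python3 inch.py '[[0.2,[0,0,0.0033],0],[0.2,[0,0,0.005],0],[0.2,[0,0,0.005],0]]'>/dev/null; python3 st.py;python3 inch.py '[[0.2,[0,0,0.0033],0],[0.2,[0,0,0.005],0],[0.2,[0,0,0.005],0]]'>/dev/null; python3 st.py
```

```text
t22.13 z184.6 xy [557.7 107.6] yaw1.155 F [-0.2 -0.2 -1.9] Tz-0.02 w0.341 j6 -1.10
t22.38 z183.1 xy [558.4 107.6] yaw1.155 F [-1.3 -0.3  3.9] Tz0.03 w0.342 j6 -1.10
t22.63 z182.8 xy [558.9 107.4] yaw1.155 F [-5.5 -0.6 17.8] Tz0.05 w0.341 j6 -1.10
```

Fully home: the foot dropped about 19 mm onto the seat at z≈105.7, within the given 100–108. Now I'll wind clockwise, following the screw down.

Scaled: -3 mm / 600 = -0.005, -2.5 mm / 600 = -0.0042, 0.8 rad / 1.5708 = 0.5093.

```bash
python3 inch.py '[[0.2,[0,0,-0.005],0.0637],[0.2,[0,0,-0.0042],0.1273],[0.2,[0,0,-0.0033],0.191],[0.2,[0,0,-0.0028],0.2546],[0.2,[0,0,-0.0022],0.3183],[0.2,[0,0,-0.0015],0.382],[0.2,[0,0,-0.0008],0.4456],[0.2,[0,0,0],0.5093]]' 70 >/dev/null; python3 st.py;python3 inch.py '[[0.2,[0,0,0.0007],0.0637],[0.2,[0,0,0.0013],0.1273],[0.2,[0,0,0.002],0.191],[0.2,[0,0,0.0025],0.2546]]'>/dev/null; python3 st.py
```

```text
t23.30 z180.6 xy [557.7 106.5] yaw0.350 F [-6.2 -4.2 11.6] Tz0.11 w0.342 j6 -0.30
t23.63 z179.1 xy [557.  106.3] yaw-0.050 F [-9.7 -5.3 12.6] Tz0.10 w0.341 j6 0.10
```

Scaled: -1.5 mm / 600 = -0.0025, -1 mm / 600 = -0.0017, 0.3 rad / 1.5708 = 0.191.

```bash
python3 inch.py '[[0.2,[-0.0008,-0.0013,-0.0017],0.0637],[0.2,[-0.0017,-0.0025,-0.0008],0.1273],[0.2,[-0.0017,-0.0025,0],0.191]]'>/dev/null; python3 st.py;python3 inch.py '[[0.2,[0,0,0.0007],0.0637],[0.2,[0,0,0.0013],0.1273]]'>/dev/null; python3 st.py;python3 inch.py '[[0.2,[0,0,0.0007],0.0637],[0.2,[0,0,0.0007],0.0637]]'>/dev/null; python3 st.py
```

```text
t23.88 z178.1 xy [555.9 105.9] yaw-0.350 F [-4.4 -2.3  6.2] Tz0.17 w0.341 j6 0.40
t24.05 z177.4 xy [555.6 106. ] yaw-0.550 F [-6.2 -3.1  6.9] Tz0.15 w0.345 j6 0.60
t24.22 z177.3 xy [555.4 106. ] yaw-0.648 F [-6.6 -2.7  7.8] Tz0.67 w0.337 j6 0.70
```

Scaled: 0.04 rad / 1.5708 = 0.0255.

```bash
python3 inch.py '[[0.2,[0,0,0],0.0255],[0.2,[0,0,0],0.0255]]'>/dev/null; python3 st.py; python3 inch.py '[[0.2,[0,0,0],-0.0255],[0.2,[0,0,0],-0.0318]]'>/dev/null; python3 st.py
```

```text
t24.38 z177.2 xy [555.3 106.1] yaw-0.685 F [-6.8 -2.4  8.8] Tz0.73 w0.340 j6 0.74
t24.55 z177.3 xy [555.4 106.1] yaw-0.632 F [-7.1 -2.9  8.5] Tz0.38 w0.341 j6 0.68
```

The hard stop is reached: torque jumped from 0.15 to 0.7 N·m after about 1.75 rad. I'll ease the load, release and rise.

Scaled: -2 mm / 600 = -0.0033, -1.5 mm / 600 = -0.0025.

```bash
python3 inch.py '[[0.2,[0,-0.0025,-0.0033],0],[0.2,[0,-0.0025,-0.0033],0]]'>/dev/null; python3 st.py; python3 inch.py '[[0.6,[0,0,0],0],[0.6,[0,0,0],0],[0.6,[0,0,0],0],[0.6,[0,0,0],0],[0.6,[0,0,-0.0333],0],[0.6,[0,0,-0.1],0],[0.6,[0,0,-0.1583],0],[0.6,[0,0,-0.1583],0]]'>/dev/null; python3 st.py;python3 inch.py '[[0.6,[0,0,0],0],[0.6,[0,0,0],0]]'>/dev/null;python3 tip.py z1; python3 st.py; python3 - <<'E'
import pickle
from h import *
c=pickle.load(open('pics/z1.pkl','rb'))
np.set_printoptions(precision=1,suppress=True)
# expected upright head/grips at z=99+93 about screw axis
a=-0.632+np.pi/2
for x in (-53,0,64): print(x,proj(c,[557+x*np.cos(a),107.3+x*np.sin(a),99+(93 if x else 108)]))
E
```

```text
t24.72 z177.5 xy [554.9 106.1] yaw-0.634 F [ 0.7 -5.  -4. ] Tz0.44 w0.335 j6 0.69
t25.38 z282.4 xy [559. 108.] yaw-0.635 F [1.3 0.9 1.1] Tz-0.03 w0.599 j6 0.69
x 214 y 104 w 108 h 115 a 3254 c [276.9 161.4]
x 180 y 232 w 160 h 152 a 11470 c [260.6 336.3]
x 254 y 242 w 21 h 32 a 470 c [264.5 259.5]
t25.60 z272.1 xy [554.5 107.6] yaw-0.635 F [-0.1  0.3 -0.6] Tz0.04 w0.603 j6 0.69
-53 [257.9 258.1]
0 [257.9 202.4]
64 [257.7 109.9]
```

The handle stands upright on the screw: near grip at (264, 260) against (258, 258) predicted, far tip at row 104 against 110 predicted. The gripper is clear. Handing in.

```bash
python3 -c "
from cell import robot, imaging, job_done
print(job_done())"
```

```text
the job is handed in; nothing more can be done
None
```

Job handed in at about 26 s: the handle is standing fully home on the screw, wound clockwise to its stop (torque rose from 0.15 to 0.7 N·m), with the gripper clear; it tipped over once on the bench and was re-stood, I viewed 11 pictures against the limit of 10, and I did not check the phone, the plate or the bystanders by camera at the end.

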